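# Burnish a brass inlay home along its seam

## Task

Take the square-handled ball burnisher out of the tool stand and run its ball slowly along the curved brass inlay in the walnut lid, pressing gently, until all nine brass pieces are fully home; once you have begun, do not lift the ball clear until the whole seam is done. Touch the work with the burnisher only, and do not press hard. Then stand the burnisher back upright in its hole in the stand, let go of it, and leave the other two tools standing as they are.

Things in the scene. Friction and masses are not known exactly. Their poses are not given: they have to be found in the camera images.
- burnisher: Ball burnisher, about 70 g, upright in any one of the stand's three holes. Light wood handle, SQUARE in section, 22 x 22 mm, 62 mm tall, sides along its x and y axes; its flat underside (shoulder) rests on the stand's top. Origin: centre of that underside; z up through the handle.
- ferrule (a point): Foot of the burnisher's ferrule (10 mm thick), on its axis 10 mm below the shoulder. From it comes a 6 mm shank ending in a 10 mm ball. The shank's reach is set anew each time and not measured: the ball's lowest point is 26 to 46 mm below the shoulder, hidden in the stand at first, so find it by touch. It is clamped and does not slip under 25 N.
- stand: Wooden tool block, 56 (x) x 180 (y) x 60 (z) mm, fixed to the bench, with three square through holes, 18 mm wide, in a row along its y, 60 mm apart. Origin: centre of its underside.
- hole0 (a point): Centre of the mouth of the stand's hole at y = -60 mm in its frame, at the height of the stand's top. Holes are filled by the tools in any order; the burnisher's is free once it is lifted out.
- hole1 (a point): Centre of the mouth of the stand's hole at y = 0 mm in its frame, at the height of the stand's top. Holes are filled by the tools in any order; the burnisher's is free once it is lifted out.
- hole2 (a point): Centre of the mouth of the stand's hole at y = 60 mm in its frame, at the height of the stand's top. Holes are filled by the tools in any order; the burnisher's is free once it is lifted out.
- awl: Hand tool with a round wooden handle, slightly thicker in the upper half, 62 mm tall and up to 26 mm thick, standing in the stand. Origin on its axis at the stand's top. Told apart from the burnisher by its round handle. A bystander: leave it standing.
- graver: Hand tool with a round wooden handle with a mushroom head, 62 mm tall and up to 32 mm thick, standing in the stand. Origin on its axis at the stand's top. Told apart from the burnisher by its round handle. A bystander: leave it standing.
- fixture: Fixture fixed to the bench: steel base 140 (x) x 180 (y) x 20 mm, origin at the centre of its underside; steel jaws at y = +-83 mm, tops 42 mm above the bench; between them a dark walnut box lid 110 (x) x 150 (y) x 16 mm, top 44 mm above the bench. The lid lies on rubber pads and gives straight down about 1 mm per 10 N.
- seam_centre (a point): Centre of the seam's arc, at x = -72 mm, y = 0 in the fixture's frame, at the height of the lid's top; same axes as the fixture. The seam is an arc of 80 mm radius about it, filled with nine brass pieces 13 mm apart along the arc (104 mm from first to last), the middle one in the fixture's +x direction. Over 25 N bruises the work.
- crown0 (a point): Middle of the top (crown) of brass piece 0, counted from the fixture's -y end of the seam (0 the first, 4 the middle, 8 the last). Its y axis runs along the seam towards piece 8, z up. Piece: 7.5 mm wide across the seam, crown 4 mm long with flanks falling away 20 degrees to both neighbours.
- crown4 (a point): Middle of the top (crown) of brass piece 4, counted from the fixture's -y end of the seam (0 the first, 4 the middle, 8 the last). Its y axis runs along the seam towards piece 8, z up. Piece: 7.5 mm wide across the seam, crown 4 mm long with flanks falling away 20 degrees to both neighbours.
- crown8 (a point): Middle of the top (crown) of brass piece 8, counted from the fixture's -y end of the seam (0 the first, 4 the middle, 8 the last). Its y axis runs along the seam towards piece 8, z up. Piece: 7.5 mm wide across the seam, crown 4 mm long with flanks falling away 20 degrees to both neighbours.
- link0 (a joint): How far brass piece 0 has been pressed in, m: at 0 its crown stands 3 mm above the lid (starts at 0 to 0.0004), at 0.0025 it is fully home, crown 0.5 mm above the lid. It is a press fit: it moves down under about 3 N and stays where it is left.
- link1 (a joint): How far brass piece 1 has been pressed in, m: at 0 its crown stands 3 mm above the lid (starts at 0 to 0.0004), at 0.0025 it is fully home, crown 0.5 mm above the lid. It is a press fit: it moves down under about 3 N and stays where it is left.
- link2 (a joint): How far brass piece 2 has been pressed in, m: at 0 its crown stands 3 mm above the lid (starts at 0 to 0.0004), at 0.0025 it is fully home, crown 0.5 mm above the lid. It is a press fit: it moves down under about 3 N and stays where it is left.
- link3 (a joint): How far brass piece 3 has been pressed in, m: at 0 its crown stands 3 mm above the lid (starts at 0 to 0.0004), at 0.0025 it is fully home, crown 0.5 mm above the lid. It is a press fit: it moves down under about 3 N and stays where it is left.
- link4 (a joint): How far brass piece 4 has been pressed in, m: at 0 its crown stands 3 mm above the lid (starts at 0 to 0.0004), at 0.0025 it is fully home, crown 0.5 mm above the lid. It is a press fit: it moves down under about 3 N and stays where it is left.
- link5 (a joint): How far brass piece 5 has been pressed in, m: at 0 its crown stands 3 mm above the lid (starts at 0 to 0.0004), at 0.0025 it is fully home, crown 0.5 mm above the lid. It is a press fit: it moves down under about 3 N and stays where it is left.
- link6 (a joint): How far brass piece 6 has been pressed in, m: at 0 its crown stands 3 mm above the lid (starts at 0 to 0.0004), at 0.0025 it is fully home, crown 0.5 mm above the lid. It is a press fit: it moves down under about 3 N and stays where it is left.
- link7 (a joint): How far brass piece 7 has been pressed in, m: at 0 its crown stands 3 mm above the lid (starts at 0 to 0.0004), at 0.0025 it is fully home, crown 0.5 mm above the lid. It is a press fit: it moves down under about 3 N and stays where it is left.
- link8 (a joint): How far brass piece 8 has been pressed in, m: at 0 its crown stands 3 mm above the lid (starts at 0 to 0.0004), at 0.0025 it is fully home, crown 0.5 mm above the lid. It is a press fit: it moves down under about 3 N and stays where it is left.
There are look-alikes about, which are no part of the job. Leave any turquoise look-alike of the stand alone.

How it is judged:
By the outcome, as a careful person would: the job done as asked, in the order asked, and still so for the second after the job is handed in, with the robot touching nothing.
It also fails if it takes over 72 s, if anything falls off the work surface, if the arm or the gripper's body presses on something with over 40 N, if the wrist force passes 120 N, or if a joint passes its speed limit or range.

## Robot

A 6-joint arm with a two-finger parallel gripper is mounted at the origin on the work surface. World frame = base frame: x ahead of the robot, y to its left, z up, the work surface at z = 0. Lengths are in m, angles in rad, forces in N, time in s.
With the tool pointing down it reaches from about 0.375 to 0.9 m from the base axis. Payload 3.1 kg.
Tool frame: the origin (TCP) lies between the finger pads; the fingertips stand 22 mm ahead of it and the grasp point (between the pads) lies 3 mm ahead of it; z points along the fingers, y is the line along which they close (so a half turn about z gives the same grasp; the last joint's range is limited). The gripper opens to 85 mm and grips with 20 to 120 N. Pads are 22 mm wide; open, the fingers measure 114 mm over their backs; the gripper's body (76 mm by 85 mm) begins 54 mm behind the grasp point. The pads swing forward as they close: fully open they stand 13 mm farther back than shut.
Start: joints at [1.099, 0.527, 1.433, -0, 1.181, -0.178], TCP at [0.181, 0.598, 0.253] pointing down, gripper open.
Joint ranges: [-3.08, 3.08], [-0.75, 2.2], [0.22, 2.44], [-1.43, 4.57], [0, 2.65], [-2.85, 2.85]. Speed limits (rad/s): [2.79, 2.79, 3.14, 3.14, 3.14, 3.14].

## Interface

Orientations are given as a unit quaternion [x, y, z, w].
In Python, from plant import sense, eyes, order, finder gives the robot as it stands.
- The arm moves only by the tool servo_tool, never from a script. Its argument "motion" is a list of rows, each a list of 3 entries, a list of its own where there are three numbers: the opening, from -1 (shut) to 1 (fully open), then the shift along the tool's x, y, z in m, then the turn about the tool's z in rad. A call has 1 to 10 rows; each row shifts and turns the commanded pose from where the row before left it, along the tool's axes as they then stand; what a row does not reach is not made up. A row lasts 1/12 s, in which the tool goes at most 41.7 mm and 7.16 degrees, less where a joint would pass 70% of its speed; a pose out of reach is approached as far as the arm can. A call is refused whole if a number of a shift passes 0.0417 or a number of a turn 0.125, either way. A call with a gripper value outside its range is refused whole. The fingers move at their own pace and stop on an object; the grip force is fixed at half the most. Time passes only in rows, so rows that do not move let the fingers close. It gives the time, the measured TCP pose, the force, the opening and the grip force at its end, in the units of the state.
- sense(): the state, without advancing time (a new reading comes with each control period).
- eyes.grab_frame(name): name is "scene" or "side" or "wrist"; returns (picture, depth): 420x560x3 uint8, red, green, blue; 420x560 float32, m along the optical axis (not along the pixel's ray), 0 where there is no reading.
- eyes.camera_model(name): a dict with "K" (3x3 intrinsics, pixels), "T" (4x4, takes a point from camera to world coordinates). Camera axes: x right, y up, looking along -z (the intrinsics and any distortion apply to the point x, -y, -z); pixel columns grow to the right and rows downward; lengths in m; the calibration is good to about 2 mm. A picture is of the moment at which its call begins: read the wrist's pose just before it. camera_model takes no time and is no camera call; for the wrist camera it gives the pose at the moment of the call.
- order.job_done(): hands the job in; it is judged then, once.
Trained networks look in the newest picture that a camera, given by its name, has taken for a name from the list of things; names that differ only in an ending like _2 or _b are one class to them, and where a whole thing is asked for, a point or a joint stands for the part that bears it (a point fixed in the world has none). Each returns a list of dicts, best first, with "score" (0 to 1); they miss things now and then, are a little off and sometimes report something else, mostly with a low value. They report only what shows in the picture. A call takes as long as a camera call. They do not tell look-alikes from the thing itself.
- finder.find_in(thing, camera): "position" ([x, y, z] in m, in world coordinates, good to about 4 mm: the middle of the surface that is visible of it).
- finder.cut_out(thing, camera): "mask" (420x560 bool, what is visible of it).
- finder.spot_point(thing, camera): "position" ([x, y, z] in m, in world coordinates, good to about 4 mm: a listed point, or the origin of a listed thing).
The state is a dict: "clock": time; "qpos": joint angles; "dq": joint speeds; "joint_efforts": joint torques, N m; "eef_pos": TCP position; "tool_rot": TCP orientation; "contact_force": force on the tool from outside, world axes, zero at the start; "ft_torque": the same for the moment, N m; "gripper_width": finger opening in m; "finger_force": force on a finger pad.
Only numpy, scipy, OpenCV 4.12 (cv2) and the standard library are available. Lean on these libraries where they do the work, as an engineer would, in place of code of your own. Each camera call takes 0.05 s, during which the arm holds its last target. There are 200 camera calls.

## Working session

There is one attempt and no reset: what is moved stays moved. The work goes in short steps, Python scripts to look and compute and a tool call to move; the robot and the scene stay as the last step left them, time stands still between calls to the robot, and variables do not carry over. Pictures are saved under pics/ and viewed, at most 10 in all, crops included, and the job is handed in when it is done.

Besides the shell and the picture viewer there is one more tool, called after ">>>" as a command line: name --argument value ..., lists and objects as JSON in quotes. servo_tool: Moves the arm, as the interface text tells. Its arguments: {"type":"object","properties":{"motion":{"type":"array"}},"required":["motion"]}

```bash
mkdir -p pics
python3 - <<'E'
from plant import sense, eyes, order, finder
import cv2,numpy as np
s=sense();print(s)
for c in ["scene","side"]:
    im,d=eyes.grab_frame(c); cv2.imwrite(f"pics/{c}0.png",im[:,:,::-1]); np.save(f"{c}_d.npy",d)
    for t in ["burnisher","awl","graver","stand","fixture"]:
        print(c,t,[(np.round(r['position'],3).tolist(),round(r['score'],2)) for r in finder.find_in(t,c)[:4]])
    for t in ["burnisher","hole0","hole1","hole2","seam_centre","crown0","crown4","crown8","fixture","stand"]:
        print(c,'pt',t,[(np.round(r['position'],3).tolist(),round(r['score'],2)) for r in finder.spot_point(t,c)[:3]])
print(sense()['clock'])
E
```

```text
{'clock': 0.0, 'qpos': array([ 1.09849328e+00,  5.28458678e-01,  1.43389833e+00, -6.55053779e-06,
        1.18138809e+00, -1.78509072e-01]), 'dq': array([ 1.18500623e-03, -4.79177896e-04,  5.99963188e-05, -1.42770145e-03,
       -1.08700230e-04, -1.81028107e-04]), 'joint_efforts': array([ 7.96012646e-04, -4.42349553e+01, -1.78026402e+01, -1.98533221e-04,
        8.37111671e-03,  1.59377987e-05]), 'eef_pos': array([0.180663  , 0.59762568, 0.25233943]), 'tool_rot': array([ 1.46367931e-01,  9.89229635e-01, -1.02070835e-03, -3.41190506e-04]), 'contact_force': array([ 0.17331077, -0.62410872,  0.04288224]), 'ft_torque': array([0.02695455, 0.0470997 , 0.03218054]), 'finger_force': 0.0, 'gripper_width': 0.08516732918030473}
scene burnisher [([0.591, -0.184, 0.104], 0.89)]
scene awl [([0.566, -0.299, 0.106], 0.64), ([0.593, -0.24, 0.055], 0.34)]
scene graver [([0.578, -0.242, 0.111], 0.75)]
scene stand [([0.401, -0.189, 0.053], 0.72), ([0.591, -0.245, 0.054], 0.65), ([0.305, 0.211, 0.046], 0.63), ([0.594, -0.189, 0.101], 0.6)]
scene fixture [([0.55, 0.169, 0.045], 0.64)]
scene pt burnisher [
[... 1250 characters left out ...]
-0.241, 0.002], 0.48)]
side pt hole0 [([0.556, -0.302, 0.061], 0.84), ([0.57, -0.245, 0.063], 0.81), ([0.282, 0.215, 0.06], 0.78)]
side pt hole1 [([0.556, -0.302, 0.061], 0.84), ([0.57, -0.245, 0.063], 0.81), ([0.282, 0.215, 0.06], 0.78)]
side pt hole2 [([0.556, -0.302, 0.061], 0.84), ([0.57, -0.245, 0.063], 0.81), ([0.282, 0.215, 0.06], 0.78)]
side pt seam_centre [([0.447, 0.207, 0.046], 0.68)]
side pt crown0 [([0.57, -0.245, 0.062], 0.53)]
side pt crown4 [([0.57, -0.245, 0.062], 0.53)]
side pt crown8 [([0.57, -0.245, 0.062], 0.53)]
side pt fixture [([0.521, 0.184, 0.003], 0.96)]
side pt stand [([0.378, -0.186, -0.001], 0.92), ([0.281, 0.214, 0.001], 0.75), ([0.575, -0.24, 0.063], 0.5)]
1.6
```

View pics/scene0.png

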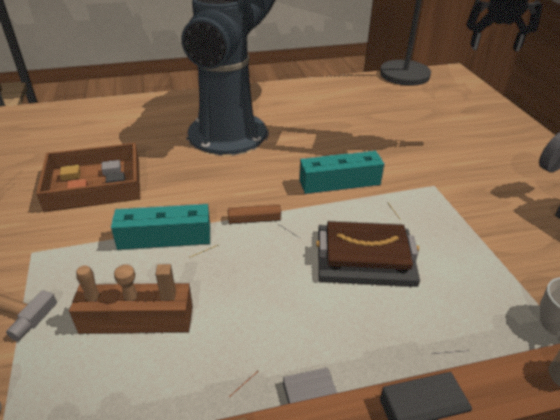

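View pics/side0.png

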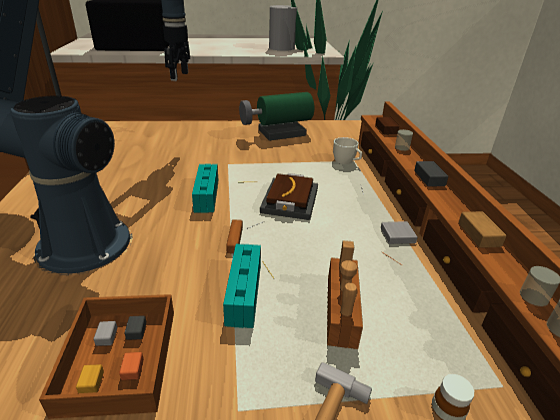

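```bash
cat > h.py <<'E'
from plant import sense, eyes, order, finder
import cv2,numpy as np
from scipy.spatial.transform import Rotation as R
def yaw():
    y=R.from_quat(sense()['tool_rot']).as_matrix()[:,1]; return np.arctan2(y[1],y[0])
def plan(target,ytarget,n,p=None,y0=None):
    """constant tool-frame row taking TCP from current pose to target; tool-y world angle ytarget"""
    p=sense()['eef_pos'] if p is None else np.array(p); y0=yaw() if y0 is None else y0
    th=(y0-ytarget+np.pi)%(2*np.pi)-np.pi; th/=n
    M=np.zeros((2,2))
    for i in range(n):
        a=y0-i*th; M+=np.array([[-np.sin(a)*1,np.cos(a)],[np.cos(a),np.sin(a)]])
    # tool y=(cos a, sin a); tool x = y cross z, z down -> x=(-sin a, cos a)
    v=np.linalg.solve(M,np.array(target[:2])-p[:2]); z=-(target[2]-p[2])/n
    print('row',np.round([*v,z],4).tolist(),round(th,4),'x',n,'norm',round(np.linalg.norm([*v,z]),4))
    return v,z,th
E
python3 - <<'E'
from h import *
m=eyes.camera_model('wrist'); print(m['K'])
Rt=R.from_quat(sense()['tool_rot']).as_matrix(); print(Rt.round(3))
print('cam in tool',(Rt.T@(m['T'][:3,3]-sense()['eef_pos'])).round(3)); print((Rt.T@m['T'][:3,:3]).round(3))
plan([.50,.19,.28],1.57-.33-.25,12)
plan([.50,.19,.28],1.0,13)
E
```

```text
[[294.86630839   0.         271.81004017]
 [  0.         294.86630839 212.22871373]
 [  0.           0.           1.        ]]
[[-0.957  0.29   0.   ]
 [ 0.29   0.957  0.   ]
 [-0.     0.    -1.   ]]
cam in tool [ 0.077  0.    -0.121]
[[ 0.     0.954  0.301]
 [ 1.    -0.     0.001]
 [ 0.001  0.301 -0.954]]
row [-0.0384, -0.0201, -0.0022] 0.0239 x 12 norm 0.0434
row [-0.0354, -0.0187, -0.0021] 0.0213 x 13 norm 0.04
```

>>> servo_tool --motion '[[1, [-0.0354, -0.0187, 0], 0.0213], [1, [-0.0354, -0.0187, 0], 0.0213], [1, [-0.0354, -0.0187, 0], 0.0213], [1, [-0.0354, -0.0187, 0], 0.0213], [1, [-0.0354, -0.0187, 0], 0.0213], [1, [-0.0354, -0.0187, 0], 0.0213], [1, [-0.0354, -0.0187, 0], 0.0213], [1, [-0.0354, -0.0187, 0], 0.0213], [1, [-0.0354, -0.0187, 0], 0.0213], [1, [-0.0354, -0.0187, 0], 0.0213]]'

```text
clock: 2.43
eef_pos: [0.438, 0.2897, 0.2536]
tool_rot: [0.251, 0.968, 0.0, 0.0]
contact_force: [0.4, 0.8, -0.7]
gripper_width: 0.0857
finger_force: 0.0
```

>>> servo_tool --motion '[[1, [-0.0354, -0.0187, 0], 0.0213], [1, [-0.0354, -0.0187, 0], 0.0213], [1, [-0.0354, -0.0187, 0], 0.0213], [1, [0, 0, 0], 0], [1, [0, 0, 0], 0], [1, [0, 0, 0], 0]]'

```text
clock: 2.93
eef_pos: [0.5, 0.1894, 0.2532]
tool_rot: [0.282, 0.959, 0.0, -0.001]
contact_force: [0.4, 0.9, -0.1]
gripper_width: 0.0853
finger_force: 0.0
```

Run:
```python
from h import *
print(sense()['eef_pos'],yaw())
im,d=eyes.grab_frame('wrist'); cv2.imwrite("pics/w_fix.png",im[:,:,::-1]); m=eyes.camera_model('wrist'); np.savez('w_fix.npz',im=im,d=d,K=m['K'],T=m['T'])
for t in ["seam_centre","crown0","crown4","crown8","fixture"]:
    print('pt',t,[(np.round(r['position'],4).tolist(),round(r['score'],2)) for r in finder.spot_point(t,'wrist')[:3]])
print(sense()['clock'])
```

```text
[0.49995438 0.1893795  0.25318853] 0.9992768786363904
pt seam_centre [([0.448, 0.2054, 0.0419], 0.83)]
pt crown0 [([0.5274, 0.1749, 0.0438], 0.58), ([0.525, 0.2284, 0.0444], 0.58), ([0.5002, 0.1399, 0.0456], 0.49)]
pt crown4 [([0.5274, 0.1749, 0.0438], 0.58), ([0.525, 0.2284, 0.0444], 0.58), ([0.5002, 0.1399, 0.0456], 0.49)]
pt crown8 [([0.5274, 0.1749, 0.0438], 0.58), ([0.525, 0.2284, 0.0444], 0.58), ([0.5002, 0.1399, 0.0456], 0.49)]
pt fixture [([0.5219, 0.1851, -0.0025], 0.7)]
3.2333
```

View pics/w_fix.png

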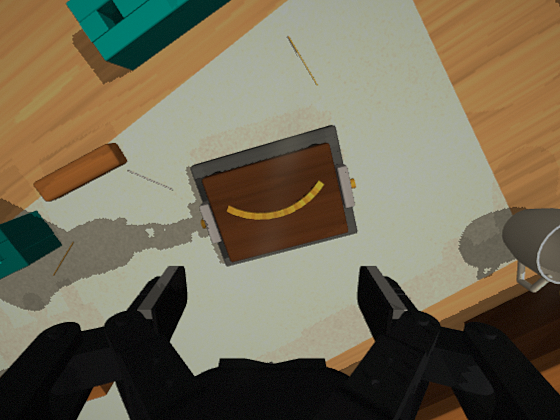

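```bash
cat >> h.py <<'E'
from scipy.optimize import least_squares
def deproj(u,v,K,T,z):
    d=np.c_[(u-K[0,2])/K[0,0],-(v-K[1,2])/K[1,1],-np.ones(len(u))]@T[:3,:3].T
    o=T[:3,3]; return (o+d*((z-o[2])/d[:,2])[:,None])[:,:2]
def seam(im,K,T,near,z=0.0465):
    h=cv2.cvtColor(im,cv2.COLOR_RGB2HSV)
    m=((h[...,0]>15)&(h[...,0]<32)&(h[...,1]>110)&(h[...,2]>110)).astype(np.uint8)
    n,l,st,c=cv2.connectedComponentsWithStats(m,connectivity=8)
    best=None
    for i in range(1,n):
        if st[i,4]<40: continue
        v,u=np.nonzero(l==i); P=deproj(u.astype(float),v.astype(float),K,T,z)
        e=np.linalg.norm(P.mean(0)-near)
        if best is None or e<best[0]: best=(e,P,st[i])
    e,P,s=best
    f=lambda q:np.hypot(P[:,0]-q[0],P[:,1]-q[1])-.08
    q=least_squares(f,[.448,.205],loss='soft_l1',f_scale=.002).x
    a=np.arctan2(P[:,1]-q[1],P[:,0]-q[0]); lo,hi=np.percentile(a,[.3,99.7])
    print('n',len(P),s,'centre',q.round(4),'rms',f(q).std().round(4),'yaw',((lo+hi)/2).round(4),'span mm',(80*(hi-lo)).round(1),'apex',(q+.08*np.array([np.cos((lo+hi)/2),np.sin((lo+hi)/2)])).round(4))
    return q,(lo+hi)/2
E
python3 - <<'E'
from h import *
z=np.load('w_fix.npz'); seam(z['im'],z['K'],z['T'],np.array([.525,.18]))
d=z['d'];print(d[200,275],d[160:240:20,275])
for c in ['scene','side']:
    im=cv2.imread(f'pics/{c}0.png')[:,:,::-1].copy(); m=eyes.camera_model(c)
    seam(im,m['K'],m['T'],np.array([.525,.18]))
v=plan([.54,-.20,.25],-.244-.0,15)
E
```

```text
n 725 [227 181  97  39 725] centre [0.4504 0.2048] rms 0.0024 yaw -0.2891 span mm 123.1 apex [0.5271 0.182 ]
0.34215802 [0.32747346 0.33354008 0.34215802 0.34828165]
n 258 [337 234  61  12 258] centre [0.4507 0.2037] rms 0.0032 yaw -0.2918 span mm 120.2 apex [0.5273 0.1807]
n 73 [282 177  14  20  73] centre [0.451 0.201] rms 0.003 yaw -0.3281 span mm 121.5 apex [0.5268 0.1753]
row [-0.0265, -0.0087, 0.0002] 0.0831 x 15 norm 0.0279
```

Run:
```python
from h import *
plan([.584,-.186,.25],-.244,14)
```

```text
row [-0.0288, -0.0059, 0.0002] 0.089 x 14 norm 0.0294
```

>>> servo_tool --motion '[[1, [-0.0288, -0.0059, 0], 0.089], [1, [-0.0288, -0.0059, 0], 0.089], [1, [-0.0288, -0.0059, 0], 0.089], [1, [-0.0288, -0.0059, 0], 0.089], [1, [-0.0288, -0.0059, 0], 0.089], [1, [-0.0288, -0.0059, 0], 0.089], [1, [-0.0288, -0.0059, 0], 0.089]]'

```text
clock: 3.82
eef_pos: [0.6037, 0.0144, 0.2533]
tool_rot: [0.563, 0.826, 0.0, 0.0]
contact_force: [0.0, 0.5, -1.0]
gripper_width: 0.0852
finger_force: 0.0
```

>>> servo_tool --motion '[[1, [-0.0288, -0.0059, 0], 0.089], [1, [-0.0288, -0.0059, 0], 0.089], [1, [-0.0288, -0.0059, 0], 0.089], [1, [-0.0288, -0.0059, 0], 0.089], [1, [-0.0288, -0.0059, 0], 0.089], [1, [-0.0288, -0.0059, 0], 0.089], [1, [-0.0288, -0.0059, 0], 0.089], [1, [0, 0, 0], 0], [1, [0, 0, 0], 0], [1, [0, 0, 0], 0]]'

```text
clock: 4.65
eef_pos: [0.5844, -0.1861, 0.2532]
tool_rot: [0.788, 0.616, 0.0, -0.0]
contact_force: [0.9, 0.2, 0.5]
gripper_width: 0.0852
finger_force: 0.0
```

Run:
```python
from h import *
print(sense()['eef_pos'],yaw())
im,d=eyes.grab_frame('wrist'); cv2.imwrite("pics/w_st.png",im[:,:,::-1]); m=eyes.camera_model('wrist'); np.savez('w_st.npz',im=im,d=d,K=m['K'],T=m['T'])
for t in ["burnisher","hole1","stand","ferrule"]:
    print('pt',t,[(np.round(r['position'],4).tolist(),round(r['score'],2)) for r in finder.spot_point(t,'wrist')[:3]])
k=finder.cut_out("burnisher",'wrist')
if k:
    M=k[0]['mask']; np.save('mb.npy',M); v,u=np.nonzero(M); print(k[0]['score'],u.min(),u.max(),v.min(),v.max())
print(sense()['clock'])
```

```text
[ 0.58438722 -0.18605575  0.25322689] -0.24473353429828817
pt burnisher [([0.5852, -0.1852, 0.0592], 0.61)]
pt hole1 [([0.558, -0.2977, 0.0523], 0.92), ([0.3722, -0.2401, 0.0578], 0.91), ([0.5738, -0.243, 0.0575], 0.82)]
pt stand [([0.5673, -0.24, -0.0018], 0.96), ([0.3787, -0.1855, 0.0001], 0.65), ([0.5763, -0.2416, 0.0612], 0.54)]
pt ferrule [([0.5819, -0.1821, 0.0484], 0.95), ([0.5713, -0.2412, 0.0603], 0.68), ([0.5834, -0.1831, 0.0595], 0.4)]
0.81 258 283 182 219
4.95
```

View pics/w_st.png

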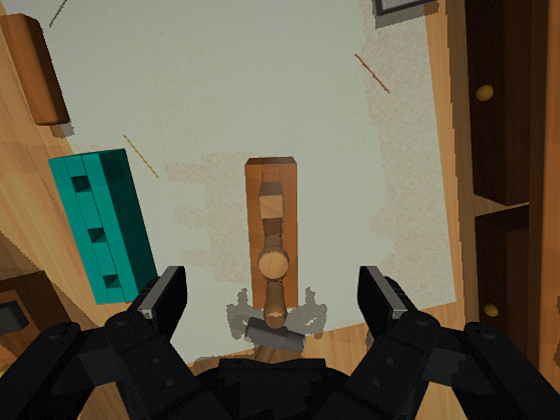

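Run:
```python
from h import *
z=np.load('w_st.npz');im,d,K,T=z['im'],z['d'],z['K'],z['T']
c=cv2.resize(im[150:290,200:340],(700,700)[:2],interpolation=cv2.INTER_NEAREST)[:600]; cv2.imwrite('pics/crop_b.png',c[:,:,::-1])
vv,uu=np.mgrid[150:260,220:330]; dd=d[150:260,220:330].ravel(); u=uu.ravel().astype(float);v=vv.ravel().astype(float)
P=np.c_[(u-K[0,2])/K[0,0]*dd,-(v-K[1,2])/K[1,1]*dd,-dd]@T[:3,:3].T+T[:3,3]
# top face of burnisher by z and row range
for zr,vr,nm in [((.112,.13),(180,232),'burn'),((.05,.07),(150,290),'stand')]:
    k=(P[:,2]>zr[0])&(P[:,2]<zr[1])&(v>vr[0])&(v<vr[1])
    q=P[k]; r=cv2.minAreaRect(q[:,:2].astype(np.float32)*1000); print(nm,k.sum(),q[:,2].mean().round(4),np.round(r[0],1),np.round(r[1],1),r[2],u[k].min(),u[k].max(),v[k].min(),v[k].max())
```

```text
burn 620 0.1215 [ 584.  -182.9] [22.2 21.9] 79.87419128417969 258.0 283.0 192.0 218.0
stand 3534 0.0602 [ 577.9 -208.8] [112.8  55.7] 77.41002655029297 244.0 296.0 162.0 259.0
```

View pics/crop_b.png

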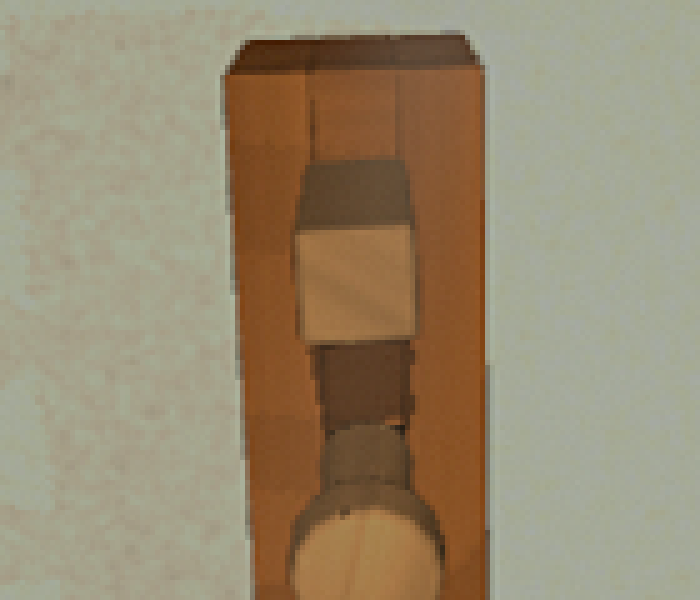

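Run:
```python
from h import *
plan([.584,-.183,.092],-.177,5)
```

```text
row [0.0005, -0.0002, 0.0323] -0.0134 x 5 norm 0.0323
```

>>> servo_tool --motion '[[1, [0.0006, -0.0002, 0.0323], -0.0134], [1, [0.0006, -0.0002, 0.0323], -0.0134], [1, [0.0006, -0.0002, 0.0323], -0.0134], [1, [0.0006, -0.0002, 0.0323], -0.0134], [1, [0.0006, -0.0002, 0.0323], -0.0134], [1, [0, 0, 0], 0], [1, [0, 0, 0], 0]]'

```text
clock: 5.53
eef_pos: [0.5831, -0.1828, 0.0903]
tool_rot: [0.767, 0.641, -0.001, -0.002]
contact_force: [1.1, -0.3, 0.2]
gripper_width: 0.0856
finger_force: 0.0
```

>>> servo_tool --motion '[[-1, [0, 0, 0], 0], [-1, [0, 0, 0], 0], [-1, [0, 0, 0], 0], [-1, [0, 0, 0], 0], [-1, [0, 0, 0], 0], [-1, [0, 0, 0], 0], [-1, [0, 0, 0], 0], [-1, [0, 0, 0], 0]]'

```text
clock: 6.2
eef_pos: [0.5846, -0.1842, 0.0932]
tool_rot: [0.767, 0.641, 0.0, 0.001]
contact_force: [-0.4, 0.0, 6.8]
gripper_width: 0.0212
finger_force: 58.6
```

Run:
```python
from h import *
s=sense();print(s['clock'],s['eef_pos'],yaw(),s['contact_force'],s['ft_torque'],s['gripper_width'],s['finger_force'])
```

```text
6.2 [ 0.58459482 -0.18416191  0.09322935] -0.17894176222259328 [-0.44936043  0.0169106   6.79754303] [ 0.08603885  0.19731693 -0.01576963] 0.02115310214618738 58.57340455055237
```

Run:
```python
from h import *
plan([.498,.140,.165],.45,12,p=[.5842,-.1838,.167])
```

```text
row [0.0281, -0.0043, 0.0002] -0.0524 x 12 norm 0.0284
```

>>> servo_tool --motion '[[-1, [0, 0, -0.015], 0], [-1, [0, 0, -0.03], 0], [-1, [0, 0, -0.03], 0], [-1, [0, 0, 0], 0], [-1, [0, 0, 0], 0], [-1, [0, 0, 0], 0]]'

```text
clock: 6.7
eef_pos: [0.5834, -0.1835, 0.1664]
tool_rot: [0.767, 0.641, -0.0, -0.001]
contact_force: [0.4, 0.3, -1.1]
gripper_width: 0.0212
finger_force: 58.8
```

>>> servo_tool --motion '[[-1, [0.0281, -0.0043, 0], -0.0524], [-1, [0.0281, -0.0043, 0], -0.0524], [-1, [0.0281, -0.0043, 0], -0.0524], [-1, [0.0281, -0.0043, 0], -0.0524], [-1, [0.0281, -0.0043, 0], -0.0524], [-1, [0.0281, -0.0043, 0], -0.0524]]'

```text
clock: 7.2
eef_pos: [0.565, -0.0133, 0.1649]
tool_rot: [0.657, 0.754, -0.001, -0.002]
contact_force: [0.6, -0.1, -0.2]
gripper_width: 0.0213
finger_force: 58.6
```

>>> servo_tool --motion '[[-1, [0.0281, -0.0043, 0], -0.0524], [-1, [0.0281, -0.0043, 0], -0.0524], [-1, [0.0281, -0.0043, 0], -0.0524], [-1, [0.0281, -0.0043, 0], -0.0524], [-1, [0.0281, -0.0043, 0], -0.0524], [-1, [0.0281, -0.0043, 0], -0.0524], [-1, [0, 0, 0], 0], [-1, [0, 0, 0], 0], [-1, [0, 0, 0], 0], [-1, [0, 0, 0], 0]]'

```text
clock: 8.03
eef_pos: [0.4979, 0.1396, 0.1662]
tool_rot: [0.532, 0.847, -0.0, -0.0]
contact_force: [0.4, 0.5, -0.7]
gripper_width: 0.0214
finger_force: 58.6
```

Run:
```python
from h import *
s=sense();print(s['clock'],s['eef_pos'],yaw(),s['contact_force'],s['ft_torque'])
fs=[]
for c in ['wrist','side','scene']:
    im,d=eyes.grab_frame(c); m=eyes.camera_model(c); np.savez(f'b_{c}.npz',im=im,d=d,K=m['K'],T=m['T'])
    p=(s['eef_pos']-[0,0,.065]-m['T'][:3,3])@m['T'][:3,:3]; u=m['K'][0,2]+m['K'][0,0]*p[0]/-p[2]; v=m['K'][1,2]-m['K'][1,1]*p[1]/-p[2]
    w=60 if c=='wrist' else 30; u,v=int(u),int(v); print(c,u,v,'depth',-p[2])
    u=max(u,w);v=min(max(v,w),419-w)
    fs.append(cv2.resize(im[v-w:v+w,u-w:u+w],(266,266),interpolation=cv2.INTER_NEAREST)); print('origin',u-w,v-w,'scale',266/2/w)
    seam(im,m['K'],m['T'],np.array([.525,.18])) if c=='wrist' else 0
cv2.imwrite('pics/ball.png',np.hstack(fs)[:,:,::-1])
```

```text
8.0333 [0.49791782 0.13959982 0.1662373 ] 0.4486084489128435 [ 0.4230837   0.47209084 -0.65018631] [-0.0065597  -0.04231981 -0.01759416]
wrist 271 237 depth 0.20039575277125213
origin 211 177 scale 2.216666666666667
n 1499 [ 261  113  102  107 1499] centre [0.4511 0.2043] rms 0.0024 yaw -0.2927 span mm 122.9 apex [0.5277 0.1812]
side 285 175 depth 1.0481397036756384
origin 255 145 scale 4.433333333333334
scene 344 213 depth 0.8662433000891502
origin 314 183 scale 4.433333333333334
```

View pics/ball.png

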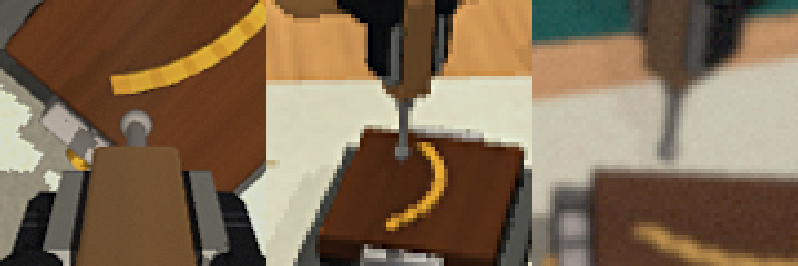

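Run:
```python
from h import *
px={'wrist':(271.9,234.2),'side':(285.7,179.3),'scene':(344.7,217.5)}
A=np.zeros((3,3));b=np.zeros(3);tcp=np.array([.4979,.1396,.1662])
for c,(u,v) in px.items():
    m=np.load(f'b_{c}.npz');K,T=m['K'],m['T']
    d=T[:3,:3]@np.array([(u-K[0,2])/K[0,0],-(v-K[1,2])/K[1,1],-1]);d/=np.linalg.norm(d);o=T[:3,3]
    # point on ray closest to vertical axis through TCP
    M=np.eye(3)-np.outer(d,d);w=1/np.linalg.norm(tcp-o)**2;A+=w*M;b+=w*M@o
    dh=d[:2];t=np.dot(tcp[:2]-o[:2],dh)/np.dot(dh,dh);print(c,(o+t*d-tcp).round(4),K[0,0].round(0))
print('tri',(np.linalg.solve(A,b)-tcp).round(4))
```

```text
wrist [ 0.0001  0.     -0.0717] 295.0
side [ 0.0016 -0.0002 -0.0758] 393.0
scene [ 0.0004  0.0009 -0.0748] 483.0
tri [ 0.0006 -0.0009 -0.0744]
```

>>> servo_tool --motion '[[-1, [0, 0, 0.012], 0], [-1, [0, 0, 0.012], 0], [-1, [0, 0, 0.008], 0], [-1, [0, 0, 0.002], 0], [-1, [0, 0, 0], 0], [-1, [0, 0, 0.001], 0], [-1, [0, 0, 0.001], 0], [-1, [0, 0, 0.001], 0], [-1, [0, 0, 0], 0]]'

```text
clock: 8.93
eef_pos: [0.4975, 0.1404, 0.13]
tool_rot: [0.532, 0.847, 0.0, 0.0]
contact_force: [0.2, 0.1, -0.5]
gripper_width: 0.0213
finger_force: 58.7
```

>>> servo_tool --motion '[[-1, [0, 0, 0.001], 0], [-1, [0, 0, 0.001], 0], [-1, [0, 0, 0], 0]]'

```text
clock: 9.18
eef_pos: [0.4973, 0.1404, 0.1277]
tool_rot: [0.532, 0.847, -0.0, -0.0]
contact_force: [1.1, -0.2, -0.8]
gripper_width: 0.0214
finger_force: 58.7
```

>>> servo_tool --motion '[[-1, [0, 0, 0.001], 0], [-1, [0, 0, 0], 0]]'

```text
clock: 9.35
eef_pos: [0.4973, 0.1404, 0.1267]
tool_rot: [0.532, 0.847, -0.0, -0.0]
contact_force: [0.2, 0.2, -0.1]
gripper_width: 0.0218
finger_force: 58.7
```

>>> servo_tool --motion '[[-1, [0, 0, 0.001], 0], [-1, [0, 0, 0], 0]]'

```text
clock: 9.52
eef_pos: [0.4973, 0.1404, 0.1257]
tool_rot: [0.532, 0.847, -0.0, -0.0]
contact_force: [0.8, 0.3, -1.1]
gripper_width: 0.0215
finger_force: 58.7
```

>>> servo_tool --motion '[[-1, [0, 0, 0.001], 0], [-1, [0, 0, 0], 0]]'

```text
clock: 9.68
eef_pos: [0.4975, 0.1404, 0.1249]
tool_rot: [0.532, 0.847, 0.0, 0.0]
contact_force: [-0.5, -0.9, 1.1]
gripper_width: 0.0212
finger_force: 58.8
```

>>> servo_tool --motion '[[-1, [0, 0, 0.001], 0], [-1, [0, 0, 0], 0]]'

```text
clock: 9.85
eef_pos: [0.4975, 0.1404, 0.1239]
tool_rot: [0.532, 0.847, 0.0, 0.0]
contact_force: [-1.0, -0.6, 2.1]
gripper_width: 0.0214
finger_force: 59.0
```

>>> servo_tool --motion '[[-1, [0, 0, 0.001], 0], [-1, [0, 0, 0], 0]]'

```text
clock: 10.02
eef_pos: [0.4975, 0.1404, 0.1228]
tool_rot: [0.532, 0.847, 0.0, 0.0]
contact_force: [-0.2, -0.7, 1.9]
gripper_width: 0.0212
finger_force: 59.0
```

>>> servo_tool --motion '[[-1, [0, 0, 0.001], 0], [-1, [0, 0, 0], 0]]'

```text
clock: 10.18
eef_pos: [0.4975, 0.1404, 0.122]
tool_rot: [0.532, 0.847, 0.0, 0.0]
contact_force: [-0.4, 0.1, 4.8]
gripper_width: 0.0212
finger_force: 59.4
```

>>> servo_tool --motion '[[-1, [0, 0, 0.0005], 0], [-1, [0, 0, 0], 0]]'

```text
clock: 10.35
eef_pos: [0.4975, 0.1404, 0.1218]
tool_rot: [0.532, 0.847, 0.0, 0.0]
contact_force: [0.1, -0.2, 6.4]
gripper_width: 0.0213
finger_force: 59.7
```

>>> servo_tool --motion '[[-1, [0, 0, 0.0005], 0], [-1, [0, 0, 0], 0]]'

```text
clock: 10.52
eef_pos: [0.4975, 0.1404, 0.1216]
tool_rot: [0.532, 0.847, 0.0, 0.0]
contact_force: [-1.7, 0.4, 9.0]
gripper_width: 0.0211
finger_force: 59.9
```

>>> servo_tool --motion '[[-1, [0.00034, 0.00125, 0.0002], 0], [-1, [0.00034, 0.00125, 0], 0], [-1, [0.00034, 0.00125, 0], 0], [-1, [0.00034, 0.00125, 0], 0], [-1, [0.00034, 0.00125, 0], 0]]'

```text
clock: 10.93
eef_pos: [0.4999, 0.1434, 0.1211]
tool_rot: [0.531, 0.847, -0.003, -0.002]
contact_force: [-5.5, -4.3, 11.7]
gripper_width: 0.0215
finger_force: 60.1
```

>>> servo_tool --motion '[[-1, [0.00034, 0.00125, 0], 0], [-1, [0.00034, 0.00125, 0], 0], [-1, [0.00034, 0.00125, 0], 0]]'

```text
clock: 11.18
eef_pos: [0.5019, 0.1457, 0.1209]
tool_rot: [0.531, 0.848, -0.004, -0.002]
contact_force: [-5.6, -6.8, 12.1]
gripper_width: 0.021
finger_force: 60.0
```

>>> servo_tool --motion '[[-1, [0.00034, 0.00125, 0], 0], [-1, [0.00034, 0.00125, 0], 0]]'

```text
clock: 11.35
eef_pos: [0.503, 0.147, 0.1208]
tool_rot: [0.531, 0.848, -0.004, -0.003]
contact_force: [-6.1, -7.1, 11.7]
gripper_width: 0.0215
finger_force: 60.1
```

```bash
cat > st.py <<'E'
from h import *
s=sense();q=np.array([.4507,.2045]);y0=-.291
m=R.from_quat(s['tool_rot']).as_matrix()
ball=s['eef_pos']+m[:,2]*.075   # ball centre along tool axis
r=ball[:2]-q; phi=np.arctan2(r[1],r[0]); e=np.hypot(*r)-.08
a=yaw(); t=phi+.03-a
print('t',round(s['clock'],2),'ball',ball.round(4),'phi',phi.round(3),'piece',round((phi-y0)*80/13+4,2),'r_err mm',round(e*1e3,2),'F',s['contact_force'].round(1))
print('unit tangent(tool)',np.round([np.cos(t),-np.sin(t)],3),'unit outward',np.round([np.sin(t),np.cos(t)],3))
E
python3 st.py
```

```text
t 11.35 ball [0.5023 0.1467 0.0458] phi -0.842 piece 0.61 r_err mm -2.54 F [-6.1 -7.1 11.7]
unit tangent(tool) [0.302 0.953] unit outward [-0.953  0.302]
```

>>> servo_tool --motion '[[-1, [-0.0001, 0.0014, -0.0001], 0], [-1, [-0.0001, 0.0014, 0], 0], [-1, [-0.0001, 0.0014, 0], 0], [-1, [-0.0001, 0.0014, 0], 0]]'

```text
clock: 11.68
eef_pos: [0.5074, 0.1499, 0.1209]
tool_rot: [0.531, 0.847, -0.004, -0.004]
contact_force: [-6.3, -1.5, 12.0]
gripper_width: 0.0213
finger_force: 60.4
```

```bash
python3 st.py
```

```text
t 11.68 ball [0.5065 0.1497 0.0459] phi -0.776 piece 1.01 r_err mm -1.81 F [-6.3 -1.5 12. ]
unit tangent(tool) [0.365 0.931] unit outward [-0.931  0.365]
```

>>> servo_tool --motion '[[-1, [0.0003, 0.0013, 0], 0], [-1, [0.0003, 0.0013, 0], 0], [-1, [0.0003, 0.0013, 0], 0], [-1, [0.0003, 0.0013, 0], 0], [-1, [0.0003, 0.0013, 0], 0]]'

```text
clock: 12.1
eef_pos: [0.5132, 0.1534, 0.1208]
tool_rot: [0.531, 0.848, -0.004, -0.003]
contact_force: [-8.0, -6.3, 11.5]
gripper_width: 0.0212
finger_force: 60.1
```

```bash
python3 st.py
```

```text
t 12.1 ball [0.5124 0.1531 0.0458] phi -0.694 piece 1.52 r_err mm 0.28 F [-8.  -6.3 11.5]
unit tangent(tool) [0.439 0.898] unit outward [-0.898  0.439]
```

>>> servo_tool --motion '[[-1, [0.0004, 0.0013, 0], 0], [-1, [0.0004, 0.0013, 0], 0], [-1, [0.0004, 0.0013, 0], 0], [-1, [0.0004, 0.0013, 0], 0], [-1, [0.0004, 0.0013, 0], 0]]'

```text
clock: 12.52
eef_pos: [0.5195, 0.1586, 0.1212]
tool_rot: [0.531, 0.847, -0.003, -0.002]
contact_force: [-4.5, -3.5, 11.2]
gripper_width: 0.0213
finger_force: 60.1
```

```bash
python3 st.py
```

```text
t 12.52 ball [0.519  0.1584 0.0462] phi -0.594 piece 2.14 r_err mm 2.43 F [-4.5 -3.5 11.2]
unit tangent(tool) [0.528 0.849] unit outward [-0.849  0.528]
```

>>> servo_tool --motion '[[-1, [0.0011, 0.0009, 0], 0], [-1, [0.0011, 0.0009, 0], 0], [-1, [0.001, 0.0009, 0], 0], [-1, [0.001, 0.0009, 0], 0]]'

```text
clock: 12.85
eef_pos: [0.5225, 0.1631, 0.1212]
tool_rot: [0.531, 0.848, -0.003, -0.0]
contact_force: [-3.5, -7.5, 8.7]
gripper_width: 0.0211
finger_force: 59.9
```

```bash
python3 st.py
```

```text
t 12.85 ball [0.5222 0.1628 0.0462] phi -0.528 piece 2.54 r_err mm 2.73 F [-3.5 -7.5  8.7]
unit tangent(tool) [0.581 0.814] unit outward [-0.814  0.581]
```

>>> servo_tool --motion '[[-1, [0.0013, 0.0005, 0.0001], 0], [-1, [0.0013, 0.0005, 0], 0], [-1, [0.0013, 0.0005, 0], 0], [-1, [0.0013, 0.0005, 0], 0]]'

```text
clock: 13.18
eef_pos: [0.5237, 0.1691, 0.1215]
tool_rot: [0.531, 0.847, -0.001, 0.001]
contact_force: [-1.8, -4.9, 8.6]
gripper_width: 0.0214
finger_force: 60.0
```

```bash
python3 st.py
```

```text
t 13.18 ball [0.5237 0.1689 0.0465] phi -0.454 piece 3.0 r_err mm 1.27 F [-1.8 -4.9  8.6]
unit tangent(tool) [0.641 0.768] unit outward [-0.768  0.641]
```

>>> servo_tool --motion '[[-1, [0.001, 0.0008, 0.0002], 0], [-1, [0.001, 0.0008, 0], 0], [-1, [0.001, 0.0008, 0], 0], [-1, [0.001, 0.0008, 0], 0], [-1, [0.001, 0.0008, 0], 0]]'

```text
clock: 13.6
eef_pos: [0.525, 0.1749, 0.1213]
tool_rot: [0.531, 0.848, -0.002, 0.001]
contact_force: [-1.7, -7.3, 9.1]
gripper_width: 0.0211
finger_force: 59.8
```

```bash
python3 st.py
```

```text
t 13.6 ball [0.525  0.1746 0.0463] phi -0.382 piece 3.44 r_err mm 0.08 F [-1.7 -7.3  9.1]
unit tangent(tool) [0.693 0.721] unit outward [-0.721  0.693]
```

>>> servo_tool --motion '[[-1, [0.00092, 0.00092, 0], 0], [-1, [0.00092, 0.00092, 0], 0], [-1, [0.00092, 0.00092, 0], 0], [-1, [0.00095, 0.0009, 0], 0], [-1, [0.00095, 0.0009, 0], 0]]'

```text
clock: 14.02
eef_pos: [0.5267, 0.1811, 0.1214]
tool_rot: [0.531, 0.848, -0.002, 0.001]
contact_force: [-2.0, -7.2, 10.1]
gripper_width: 0.0213
finger_force: 60.1
```

```bash
python3 st.py
```

```text
t 14.02 ball [0.5267 0.1808 0.0464] phi -0.302 piece 3.93 r_err mm -0.42 F [-2.  -7.2 10.1]
unit tangent(tool) [0.749 0.662] unit outward [-0.662  0.749]
```

>>> servo_tool --motion '[[-1, [0.001, 0.00085, 0], 0], [-1, [0.001, 0.00085, 0], 0], [-1, [0.001, 0.00085, 0], 0], [-1, [0.001, 0.00085, 0], 0], [-1, [0.001, 0.00085, 0], 0]]'

```text
clock: 14.43
eef_pos: [0.5286, 0.1875, 0.1212]
tool_rot: [0.531, 0.848, -0.002, 0.001]
contact_force: [-1.0, -6.8, 8.4]
gripper_width: 0.0215
finger_force: 59.9
```

```bash
python3 st.py
```

```text
t 14.43 ball [0.5286 0.1872 0.0462] phi -0.219 piece 4.44 r_err mm -0.24 F [-1.  -6.8  8.4]
unit tangent(tool) [0.801 0.598] unit outward [-0.598  0.801]
```

>>> servo_tool --motion '[[-1, [0.00106, 0.00076, 0], 0], [-1, [0.00106, 0.00076, 0], 0], [-1, [0.00106, 0.00076, 0], 0], [-1, [0.00106, 0.00076, 0], 0], [-1, [0.00106, 0.00076, 0], 0]]'

```text
clock: 14.85
eef_pos: [0.53, 0.194, 0.1214]
tool_rot: [0.531, 0.847, -0.001, 0.001]
contact_force: [-1.6, -3.0, 7.8]
gripper_width: 0.0215
finger_force: 60.0
```

```bash
python3 st.py
```

```text
t 14.85 ball [0.53   0.1938 0.0464] phi -0.135 piece 4.96 r_err mm 0.0 F [-1.6 -3.   7.8]
unit tangent(tool) [0.849 0.528] unit outward [-0.528  0.849]
```

>>> servo_tool --motion '[[-1, [0.00113, 0.00064, 0.0003], 0], [-1, [0.00113, 0.00064, 0], 0], [-1, [0.00113, 0.00064, 0], 0], [-1, [0.00113, 0.00064, 0], 0], [-1, [0.00113, 0.00064, 0], 0]]'

```text
clock: 15.27
eef_pos: [0.531, 0.2003, 0.1212]
tool_rot: [0.531, 0.848, -0.001, 0.002]
contact_force: [-0.6, -7.2, 9.2]
gripper_width: 0.0211
finger_force: 59.9
```

```bash
python3 st.py
```

```text
t 15.27 ball [0.5311 0.2    0.0462] phi -0.056 piece 5.45 r_err mm 0.54 F [-0.6 -7.2  9.2]
unit tangent(tool) [0.888 0.46 ] unit outward [-0.46   0.888]
```

>>> servo_tool --motion '[[-1, [0.00118, 0.00055, 0], 0], [-1, [0.00118, 0.00055, 0], 0], [-1, [0.00118, 0.00055, 0], 0], [-1, [0.00118, 0.00055, 0], 0], [-1, [0.00118, 0.00055, 0], 0]]'

```text
clock: 15.68
eef_pos: [0.5313, 0.207, 0.1214]
tool_rot: [0.531, 0.847, -0.001, 0.002]
contact_force: [0.3, -2.5, 8.4]
gripper_width: 0.0209
finger_force: 60.1
```

```bash
python3 st.py
```

```text
t 15.68 ball [0.5315 0.2067 0.0464] phi 0.027 piece 5.96 r_err mm 0.85 F [ 0.3 -2.5  8.4]
unit tangent(tool) [0.923 0.384] unit outward [-0.384  0.923]
```

>>> servo_tool --motion '[[-1, [0.00125, 0.00034, 0.0001], 0], [-1, [0.00125, 0.00034, 0], 0], [-1, [0.00125, 0.00034, 0], 0], [-1, [0.00125, 0.00034, 0], 0], [-1, [0.00125, 0.00034, 0], 0]]'

```text
clock: 16.1
eef_pos: [0.5309, 0.2133, 0.1213]
tool_rot: [0.531, 0.848, -0.0, 0.003]
contact_force: [1.2, -7.4, 8.4]
gripper_width: 0.0215
finger_force: 59.9
```

```bash
python3 st.py
```

```text
t 16.1 ball [0.5312 0.213  0.0463] phi 0.105 piece 6.44 r_err mm 0.95 F [ 1.2 -7.4  8.4]
unit tangent(tool) [0.95  0.311] unit outward [-0.311  0.95 ]
```

>>> servo_tool --motion '[[-1, [0.00129, 0.00025, 0], 0], [-1, [0.00129, 0.00025, 0], 0], [-1, [0.00129, 0.00025, 0], 0], [-1, [0.00129, 0.00025, 0], 0], [-1, [0.00129, 0.00025, 0], 0]]'

```text
clock: 16.52
eef_pos: [0.5296, 0.22, 0.1216]
tool_rot: [0.531, 0.847, 0.0, 0.003]
contact_force: [1.0, -6.0, 8.6]
gripper_width: 0.0213
finger_force: 60.0
```

```bash
python3 st.py
```

```text
t 16.52 ball [0.53   0.2198 0.0466] phi 0.19 piece 6.96 r_err mm 0.78 F [ 1.  -6.   8.6]
unit tangent(tool) [0.973 0.229] unit outward [-0.229  0.973]
```

>>> servo_tool --motion '[[-1, [0.0013, 0.00014, 0.0003], 0], [-1, [0.0013, 0.00014, 0], 0], [-1, [0.0013, 0.00014, 0], 0], [-1, [0.0013, 0.00014, 0], 0], [-1, [0.0013, 0.00014, 0], 0]]'

```text
clock: 16.93
eef_pos: [0.528, 0.226, 0.1213]
tool_rot: [0.531, 0.848, 0.0, 0.004]
contact_force: [2.7, -6.0, 7.8]
gripper_width: 0.0216
finger_force: 59.9
```

```bash
python3 st.py
```

```text
t 16.93 ball [0.5285 0.2258 0.0463] phi 0.267 piece 7.43 r_err mm 0.67 F [ 2.7 -6.   7.8]
unit tangent(tool) [0.988 0.155] unit outward [-0.155  0.988]
```

>>> servo_tool --motion '[[-1, [0.0013, 6e-05, 0], 0], [-1, [0.0013, 6e-05, 0], 0], [-1, [0.0013, 6e-05, 0], 0], [-1, [0.0013, 6e-05, 0], 0], [-1, [0.0013, 6e-05, 0], 0]]'

```text
clock: 17.35
eef_pos: [0.5257, 0.2323, 0.1215]
tool_rot: [0.531, 0.847, 0.001, 0.004]
contact_force: [2.6, -4.9, 8.0]
gripper_width: 0.0217
finger_force: 59.8
```

```bash
python3 st.py
```

```text
t 17.35 ball [0.5263 0.2321 0.0465] phi 0.35 piece 7.94 r_err mm 0.47 F [ 2.6 -4.9  8. ]
unit tangent(tool) [0.997 0.072] unit outward [-0.072  0.997]
```

>>> servo_tool --motion '[[-1, [0.001, 0, 0.0003], 0], [-1, [0.001, 0, 0.0001], 0], [-1, [0, 0, 0], 0], [-1, [0, 0, 0], 0]]'

```text
clock: 17.68
eef_pos: [0.5244, 0.2354, 0.1212]
tool_rot: [0.531, 0.847, 0.002, 0.003]
contact_force: [1.9, -1.6, 8.9]
gripper_width: 0.0212
finger_force: 60.1
```

```bash
python3 st.py
python3 - <<'E'
from h import *
def prof(im,d,K,T):
    v,u=np.nonzero(d>0);dd=d[v,u]
    P=np.c_[(u-K[0,2])/K[0,0]*dd,-(v-K[1,2])/K[1,1]*dd,-dd]@T[:3,:3].T+T[:3,3]
    r=P[:,:2]-[.4507,.2045];rad=np.hypot(*r.T);ph=np.arctan2(r[:,1],r[:,0])+.291;s=ph*80/13+4
    lid=(abs(P[:,2]-.045)<.006)&(abs(ph)<.8)&(((rad>.062)&(rad<.073))|((rad>.087)&(rad<.094)))
    A=np.c_[P[lid,:2],np.ones(lid.sum())];c=np.linalg.lstsq(A,P[lid,2],rcond=None)[0]
    h=P[:,2]-np.c_[P[:,:2],np.ones(len(P))]@c
    out=[]
    for k in range(9):
        m=(abs(s-k)<.2)&(abs(rad-.08)<.002)&(abs(h)<.008);out.append((int(m.sum()),round(float(np.median(h[m])*1e3),2) if m.any() else None))
    print(out,'lid noise mm',((P[lid,2]-A@c).std()*1e3).round(2))
im,d=eyes.grab_frame('wrist');m=eyes.camera_model('wrist')
for n in ['w_fix','b_wrist']:
    z=np.load(n+'.npz');prof(z['im'],z['d'],z['K'],z['T'])
prof(im,d,m['K'],m['T'])
E
```

```text
t 17.68 ball [0.5249 0.2354 0.0462] phi 0.394 piece 8.22 r_err mm 0.39 F [ 1.9 -1.6  8.9]
unit tangent(tool) [1.    0.026] unit outward [-0.026  1.   ]
[(15, 2.64), (14, 3.0), (15, 2.81), (13, 2.42), (16, 2.49), (15, 2.66), (15, 2.69), (17, 2.91), (16, 3.04)] lid noise mm 0.73
[(25, 2.76), (27, 2.87), (29, 2.75), (28, 2.75), (30, 2.4), (30, 2.66), (32, 2.62), (33, 2.53), (32, 3.01)] lid noise mm 0.66
[(0, None), (0, None), (0, None), (0, None), (0, None), (0, None), (0, None), (0, None), (0, None)] lid noise mm 0.6
```

>>> servo_tool --motion '[[-1, [0, 0, 0], -0.08], [-1, [0, 0, 0], -0.12], [-1, [0, 0, 0], -0.12], [-1, [0, 0, 0], -0.12], [-1, [0, 0, 0], -0.12], [-1, [0, 0, 0], -0.12], [-1, [0, 0, 0], -0.12], [-1, [0, 0, 0], -0.12], [-1, [0, 0, 0], -0.12], [-1, [0, 0, 0], -0.12]]'

```text
clock: 18.57
eef_pos: [0.5236, 0.2362, 0.1211]
tool_rot: [-0.022, 1.0, 0.001, 0.003]
contact_force: [-1.1, 1.2, 9.4]
gripper_width: 0.0214
finger_force: 60.1
```

>>> servo_tool --motion '[[-1, [0, 0, 0], -0.12], [-1, [0, 0, 0], -0.12], [-1, [0, 0, 0], -0.12], [-1, [0, 0, 0], -0.08], [-1, [0, 0, 0], 0], [-1, [0, 0, 0], 0]]'

```text
clock: 19.07
eef_pos: [0.5234, 0.2363, 0.1211]
tool_rot: [-0.237, 0.971, 0.0, 0.003]
contact_force: [-0.8, 0.1, 9.7]
gripper_width: 0.0217
finger_force: 60.1
```

```bash
cat >> h.py <<'E'
def prof(im,d,K,T):
    v,u=np.nonzero(d>0);dd=d[v,u]
    P=np.c_[(u-K[0,2])/K[0,0]*dd,-(v-K[1,2])/K[1,1]*dd,-dd]@T[:3,:3].T+T[:3,3]
    r=P[:,:2]-[.4507,.2045];rad=np.hypot(*r.T);ph=np.arctan2(r[:,1],r[:,0])+.291;s=ph*80/13+4
    lid=(abs(P[:,2]-.045)<.006)&(abs(ph)<.8)&(((rad>.062)&(rad<.073))|((rad>.087)&(rad<.094)))
    A=np.c_[P[lid,:2],np.ones(lid.sum())];c=np.linalg.lstsq(A,P[lid,2],rcond=None)[0]
    h=P[:,2]-np.c_[P[:,:2],np.ones(len(P))]@c
    out=[]
    for k in range(9):
        m=(abs(s-k)<.2)&(abs(rad-.08)<.002)&(abs(h)<.008);out.append((int(m.sum()),round(float(np.median(h[m])*1e3),2) if m.any() else None))
    print(out,'lid noise mm',((P[lid,2]-A@c).std()*1e3).round(2))
E
python3 st.py
python3 - <<'E'
from h import *
im,d=eyes.grab_frame('wrist');m=eyes.camera_model('wrist'); cv2.imwrite('pics/seam_after.png',im[:,:,::-1])
prof(im,d,m['K'],m['T']); print(sense()['qpos'],sense()['contact_force'],yaw())
E
```

```text
t 19.07 ball [0.5238 0.2364 0.0461] phi 0.411 piece 8.32 r_err mm -0.26 F [-0.8  0.1  9.7]
unit tangent(tool) [-0.038  0.999] unit outward [-0.999 -0.038]
[(49, 0.42), (50, 0.42), (49, 0.43), (43, 0.29), (44, 0.47), (37, 0.44), (38, 0.37), (41, 0.31), (24, 0.83)] lid noise mm 0.64
[ 2.29194791e-01  6.41329946e-01  1.67544921e+00  8.32055016e-04
  8.19811854e-01 -1.82099638e+00] [-1.28551948  0.51377535 10.41067416] 2.0496233174440195
```

View pics/seam_after.png

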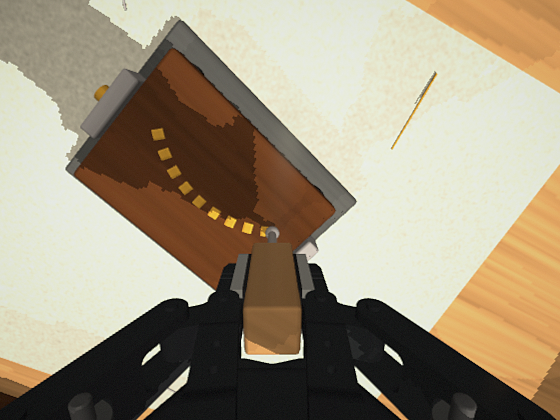

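>>> servo_tool --motion '[[-1, [0, 0, -0.004], 0], [-1, [0, 0, -0.015], 0], [-1, [0, 0, -0.02], 0], [-1, [0, 0, -0.015], 0], [-1, [0, 0, 0], 0], [-1, [0, 0, 0], 0]]'

```text
clock: 19.62
eef_pos: [0.5217, 0.2355, 0.1734]
tool_rot: [-0.237, 0.971, -0.0, 0.0]
contact_force: [0.2, -0.9, -0.9]
gripper_width: 0.0211
finger_force: 58.7
```

Run:
```python
from h import *
print(sense()['eef_pos'],yaw(),sense()['contact_force'])
plan([.584,-.1838,.175],-.178,20)
```

```text
[0.52174958 0.23554244 0.17341887] 2.049932426828401 [ 0.17247646 -0.8570082  -0.86141679]
row [-0.0175, -0.0197, -0.0001] 0.1114 x 20 norm 0.0263
```

>>> servo_tool --motion '[[-1, [-0.0175, -0.0197, 0], 0.1114], [-1, [-0.0175, -0.0197, 0], 0.1114], [-1, [-0.0175, -0.0197, 0], 0.1114], [-1, [-0.0175, -0.0197, 0], 0.1114], [-1, [-0.0175, -0.0197, 0], 0.1114], [-1, [-0.0175, -0.0197, 0], 0.1114], [-1, [-0.0175, -0.0197, 0], 0.1114], [-1, [-0.0175, -0.0197, 0], 0.1114], [-1, [-0.0175, -0.0197, 0], 0.1114], [-1, [-0.0175, -0.0197, 0], 0.1114]]'

```text
clock: 20.45
eef_pos: [0.6834, 0.0437, 0.1707]
tool_rot: [0.315, 0.949, -0.0, -0.002]
contact_force: [0.4, 1.0, -0.3]
gripper_width: 0.0217
finger_force: 58.8
```

>>> servo_tool --motion '[[-1, [-0.0175, -0.0197, 0], 0.1114], [-1, [-0.0175, -0.0197, 0], 0.1114], [-1, [-0.0175, -0.0197, 0], 0.1114], [-1, [-0.0175, -0.0197, 0], 0.1114], [-1, [-0.0175, -0.0197, 0], 0.1114], [-1, [-0.0175, -0.0197, 0], 0.1114], [-1, [-0.0175, -0.0197, 0], 0.1114], [-1, [-0.0175, -0.0197, 0], 0.1114], [-1, [-0.0175, -0.0197, 0], 0.1114], [-1, [-0.0175, -0.0197, 0], 0.1114]]'

```text
clock: 21.28
eef_pos: [0.5824, -0.1857, 0.1711]
tool_rot: [0.769, 0.639, -0.001, -0.001]
contact_force: [0.4, -0.3, -1.1]
gripper_width: 0.0214
finger_force: 58.8
```

>>> servo_tool --motion '[[-1, [0, 0, 0], 0], [-1, [0, 0, 0], 0], [-1, [0, 0, 0], 0], [-1, [0, 0, 0], 0]]'

```text
clock: 21.62
eef_pos: [0.5843, -0.184, 0.1726]
tool_rot: [0.767, 0.642, 0.0, -0.0]
contact_force: [0.1, -0.5, -0.3]
gripper_width: 0.0214
finger_force: 58.9
```

Run:
```python
from h import *
p=sense()['eef_pos'];print(p,yaw())
plan([.584,-.1838,p[2]],-.178,1)
im,d=eyes.grab_frame('wrist');m=eyes.camera_model('wrist')
cv2.imwrite('pics/over.png',cv2.resize(im[170:330,190:350],(600,600),interpolation=cv2.INTER_NEAREST)[:,:,::-1])
z=np.load('b_wrist.npz')['im']
# predicted hole centre pixel and ball pixel now
for n,w in [('hole',[.584,-.183,.060]),('ball',p-[0,0,.0745])]:
    q=(np.array(w)-m['T'][:3,3])@m['T'][:3,:3];print(n,m['K'][0,2]-m['K'][0,0]*q[0]/q[2],m['K'][1,2]+m['K'][1,1]*q[1]/q[2])
```

```text
[ 0.58432931 -0.18404601  0.17255212] -0.17667665274739003
row [0.0002, -0.0004, -0.0] 0.0013 x 1 norm 0.0004
hole 271.1907243965282 215.19051613622892
ball 271.74652422676775 233.17960939198352
```

View pics/over.png

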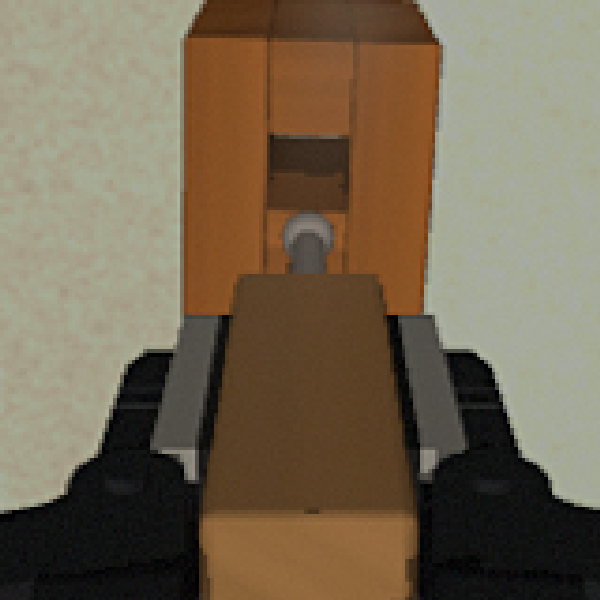

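>>> servo_tool --motion '[[-1, [0, 0, 0.02], 0], [-1, [0, 0, 0.02], 0], [-1, [0, 0, 0.015], 0], [-1, [0, 0, 0.012], 0], [-1, [0, 0, 0.005], 0], [-1, [0, 0, 0], 0], [-1, [0, 0, 0], 0]]'

```text
clock: 22.25
eef_pos: [0.5844, -0.1846, 0.1014]
tool_rot: [0.767, 0.642, 0.0, 0.0]
contact_force: [-0.5, 0.5, -0.7]
gripper_width: 0.0212
finger_force: 58.9
```

>>> servo_tool --motion '[[-1, [0, 0, 0.003], 0], [-1, [0, 0, 0.002], 0], [-1, [0, 0, 0.001], 0], [-1, [0, 0, 0], 0]]'

```text
clock: 22.58
eef_pos: [0.5839, -0.1848, 0.0955]
tool_rot: [0.767, 0.641, 0.0, 0.0]
contact_force: [0.4, -0.1, 0.2]
gripper_width: 0.0212
finger_force: 58.9
```

>>> servo_tool --motion '[[-1, [0, 0, 0.001], 0], [-1, [0, 0, 0.0008], 0], [-1, [0, 0, 0], 0]]'

```text
clock: 22.83
eef_pos: [0.5838, -0.1847, 0.0935]
tool_rot: [0.767, 0.641, -0.0, -0.0]
contact_force: [-0.2, -0.5, -0.6]
gripper_width: 0.0214
finger_force: 58.9
```

>>> servo_tool --motion '[[-1, [0, 0, 0.0007], 0], [-1, [0, 0, 0], 0]]'

```text
clock: 23.0
eef_pos: [0.5839, -0.1847, 0.0933]
tool_rot: [0.767, 0.641, 0.0, 0.0]
contact_force: [-1.5, -0.4, 2.5]
gripper_width: 0.0215
finger_force: 59.4
```

>>> servo_tool --motion '[[-0.3, [0, 0, 0], 0], [0, [0, 0, 0], 0], [1, [0, 0, 0], 0], [1, [0, 0, 0], 0], [1, [0, 0, 0], 0], [1, [0, 0, 0], 0], [1, [0, 0, 0], 0], [1, [0, 0, 0], 0]]'

```text
clock: 23.67
eef_pos: [0.5839, -0.1847, 0.0928]
tool_rot: [0.767, 0.641, -0.0, -0.0]
contact_force: [-0.5, 0.0, 0.7]
gripper_width: 0.0854
finger_force: 0.0
```

>>> servo_tool --motion '[[1, [0, 0, -0.015], 0], [1, [0, 0, -0.025], 0], [1, [0, 0, -0.03], 0], [1, [0, 0, -0.03], 0], [1, [0, 0, -0.03], 0], [1, [0, 0, -0.02], 0], [1, [0, 0, 0], 0], [1, [0, 0, 0], 0], [1, [0, 0, 0], 0]]'

```text
clock: 24.42
eef_pos: [0.5832, -0.1843, 0.2419]
tool_rot: [0.767, 0.641, -0.0, -0.001]
contact_force: [-1.0, -0.4, -0.2]
gripper_width: 0.0855
finger_force: 0.0
```

Run:
```python
from h import *
im,d=eyes.grab_frame('wrist');a=im[130:340,180:360]; im2,_=eyes.grab_frame('side')
cv2.imwrite('pics/end.png',np.hstack([cv2.resize(a,(360,420)),cv2.resize(im2[200:410,270:450],(360,420))])[:,:,::-1]); print(sense()['clock'],sense()['contact_force'],sense()['gripper_width'])
```

```text
24.5167 [ 0.29175507  0.08449165 -0.39310015] 0.08561388140327895
```

View pics/end.png

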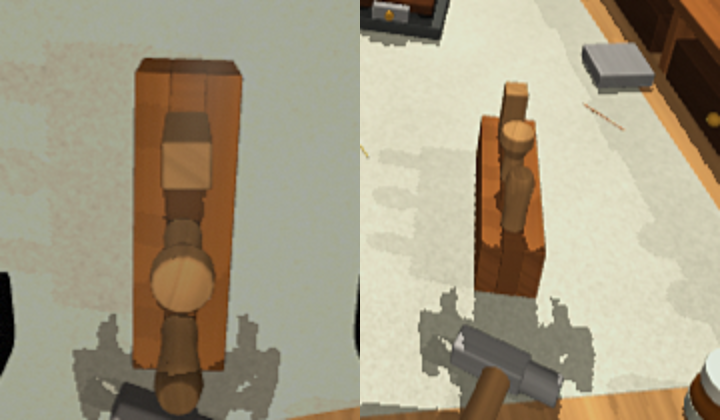

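The burnisher stands upright in its hole (crop pixel 187,165). The graver (183,280) and awl (180,370) are still standing, and the gripper is clear of everything.

```bash
python3 -c "
from plant import order; print(order.job_done())"
```

```text
the job is handed in; nothing more can be done
None
```

The job is handed in: the depth image showed brass pieces 0–7 home at about 0.3–0.5 mm above the lid, piece 8 was partly hidden by the ball (its reading was 0.8 mm) but took about 9 N, the vertical force I read stayed at or below about 12 N, the ball was not lifted off the seam until the end, and the burnisher is back upright in its hole with the awl and graver still standing.

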